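Clamp a gel tray in the caster with its torque-limiting knob

ROBOT

A 6-joint arm with a two-finger parallel gripper is mounted at the origin on the work surface. World frame = base frame: x ahead of the robot, y to its left, z up, the work surface at z = 0. Lengths are in m, angles in degrees, forces in N, time in s.
With the tool pointing down it reaches from about 0.3 to 0.75 m from the base axis. Payload 8.5 kg.
Tool frame: the origin (TCP) lies between the finger pads; the fingertips stand 17 mm ahead of it and the grasp point (between the pads) lies 2 mm behind it (env.tip_reach is the distance from the TCP to the fingertips, in m); z points along the fingers, y is the line along which they close (so a half turn about z gives the same grasp; the last joint's range is limited). The gripper opens to 85 mm and grips with 20 to 120 N. Pads are 22 mm wide; open, the fingers measure 114 mm over their backs; the gripper's body (76 mm by 85 mm) begins 54 mm behind the grasp point. The pads swing forward as they close: fully open they stand 13 mm farther back than shut.
Start: joints at [57.852, 21.807, 74.336, -0, 83.858, -12.336], TCP at [0.186, 0.517, 0.248] pointing down, gripper open.
Joint ranges: [-178.18, 178.18], [-50.72, 133.34], [12.68, 142.11], [-81.47, 261.47], [9.98, 163.14], [-165.26, 165.26]. Speed limits (degrees/s): [136.94, 136.94, 180, 180, 180, 180].

INTERFACE

Orientations are given as a 3x3 rotation matrix whose columns are the frame's x, y, z axes.
In Python, from rig import env, viewer gives the robot as it stands.
- The arm moves only by the tool move_arm, never from a script. Its argument "motion" is a list of rows, each a list of 2 entries, a list of its own where there are three numbers: the shift along the tool's x, y, z normalised to -1 to 1, where 1 is 50 mm, then the turn, a rotation vector about the tool's x, y, z normalised to -1 to 1, where 1 is 8 degrees. A call has 1 to 20 rows; each row shifts and turns the commanded pose from where the row before left it, along the tool's axes as they then stand; what a row does not reach is not made up. A row lasts 1/10 s, in which the tool goes at most 50 mm and 8.59 degrees, less where a joint would pass 70% of its speed; a pose out of reach is approached as far as the arm can. A call with a number of a shift or a turn outside -1 to 1 is refused whole. A call with a gripper value outside its range is refused whole. "claw" is the closure, from 0 (fully open) to 1 (shut), set as the call begins (left out, the last holds). The fingers move at their own pace and stop on an object; "force" is the grip in N (left out, the last holds). Time passes only in rows, so rows that do not move let the fingers close. It gives the time, the measured TCP pose, the force, the opening and the grip force at its end, in the units of the state.
- env.observe(): the state, without advancing time (a new reading comes with each control period).
- viewer.get_image(name): name is "side" or "top" or "wrist"; returns a dict with "frame" (420x560x3 uint8, red, green, blue), "depth" (420x560 float32, m along the optical axis (not along the pixel's ray), 0 where there is no reading), "fx", "fy", "cx", "cy" (pixels), "eye" and "attitude" of the camera in the world; the wrist camera has in their place "T_tool_cam" (4x4, takes a point from camera to tool coordinates, whose origin is the TCP and whose axes are the flange's). Camera axes: x right, y up, looking along -z (the intrinsics and any distortion apply to the point x, -y, -z); pixel columns grow to the right and rows downward; lengths in m; the calibration is good to about 2 mm. A picture is of the moment at which its call begins: read the wrist's pose just before it.
- env.close_job(): hands the job in; it is judged then, once.
The state is a dict: "time_s": time; "q": joint angles; "qvel": joint speeds; "joint_efforts": joint torques, N m; "position": TCP position; "tool_rot": TCP orientation; "ft_force": force on the tool from outside, world axes, zero at the start; "wrist_torque": the same for the moment, N m; "grip_width": finger opening in m; "gripper_force": force on a finger pad.
Only numpy, scipy, OpenCV 4.12 (cv2) and the standard library are available. Lean on these libraries where they do the work, as an engineer would, in place of code of your own. Each camera call takes 0.05 s, during which the arm holds its last target. There are 200 camera calls.

TASK

Put the empty gel tray into the gel caster, flat on the bed and lengthwise between the two end gaskets, and let go of it. Then turn the caster's black knob clockwise, re-gripping as often as needed, so that the sliding wall presses the gaskets onto the tray's open ends, until you feel the knob's slip clutch click; stop at that first click, do not click it a second time, and let go. Leave the comb, tip box, bottle and beaker where they are.

Things in the scene. Friction and masses are not known exactly. Their poses are not given: they have to be found in the camera images.
- tray: Loose gel tray, a rigid trough 110 mm long (x), 62 mm wide (y), 24 mm high (z up), about 90 g: clear floor 4 mm thick, two grey side walls 5 mm thick along its length with small comb slots in the rim, both ends open. Starts on the bench. Grip it across its 62 mm width; either end may face either gasket. Origin at the centre of its underside.
- tray_center (a point): Centre of the gel tray, 12 mm above its underside. Axes as the tray's: x along its length, y across, z up.
- caster: Gel caster: white moulded stand 270 x 116 mm, fixed to the bench. Its flat bed, without side rails, lies between two upright end walls 92 mm wide, tops 44 mm above the bench, each faced with a dark gasket 80 mm wide and as high. Origin on the bench under the bed point; x along the caster from the fixed wall towards the knob, z up.
- bed (a point): Centre of the bed, on its surface, 12 mm above the bench; axes as the caster's. From here the bed is free for at least 58 mm towards either gasket, so a tray set down centred here fits between them. Gasket strips come in several thicknesses: the fixed wall's (-x side) may stand up to 10 mm farther away than that, the sliding wall's up to 2 mm; both differ each time and are not measured.
- knob: Black ribbed knob, round, 44 mm across, 28 mm high, axis upright, at the +x end of the caster. Origin at its underside's centre, 128 mm from the bed point along +x, 44 mm above the bench. Joint knob (not measured): its clockwise slip on the spindle, 0 at the start, 0.52 rad a click. A white line on its top meets the dotted end of the slot in the spindle end till it slips.
- knob_grip (a point): On the knob's axis, half-way up, 58 mm above the bench; nothing beside the knob stands higher than 44 mm. Clockwise from above drives the sliding wall 5 mm per radian towards the tray, against about 0.23 N m; it stays where it is left. 2 to 4.5 rad in all bring the first click. Grip firmly (30 to 50 N), or the fingers slip on the ribs.
- collar (a point): Centre of the knob's grey collar, on its axis, 42 mm above the bench. The clutch: with both gaskets bearing on the tray the torque climbs to about 0.35 N m; then the knob rides up a sprung ratchet tooth, the torque sinking steadily to under 0.1 N m, and drops off it with a jerk: the click. At once the torque is back near 0.3 N m: next tooth. Let go before the click, it springs back.
- comb: White gel comb lying on the bench, 84 mm long and 10 mm high, bystander.
- tip_box: Blue pipette-tip box with clear lid, 120 x 84 x 68 mm, bystander. Origin at the centre of its underside.
- buffer_bottle: Buffer bottle, 72 mm across and 160 mm high, bystander. Origin at the centre of its underside.
- beaker: Glass beaker, 72 mm across and 90 mm high, bystander. Origin at the centre of its underside.
Things that resemble listed ones, but are neither listed nor needed, are in the scene too. Several things look just like the tray: the one meant starts farthest to the robot's left.

How it is judged:
By the outcome, as a careful person would: the job done as asked, in the order asked, and still so for the second after the job is handed in, with the robot touching nothing.
It also fails if it takes over 72 s, if anything falls off the work surface, if the arm or the gripper's body presses on something with over 40 N, if the wrist force passes 120 N, or if a joint passes its speed limit or range.

## Working session

There is one attempt and no reset: what is moved stays moved. The work goes in short steps, Python scripts to look and compute and a tool call to move; the robot and the scene stay as the last step left them, time stands still between calls to the robot, and variables do not carry over. Pictures are saved under pics/ and viewed, at most 10 in all, crops included, and the job is handed in when it is done.

Besides the shell and the picture viewer there is one more tool, called after "Emit:" in YAML: its name, and indented under it one key for each argument. move_arm: Moves the arm, as the interface text tells. Scaled input: -1 to 1 covers 50 mm each way for a shift and 8 degrees each way for a turn. Its arguments: {"type":"object","properties":{"motion":{"type":"array","items":{"type":"array"}},"claw":{"type":"number"},"force":{"type":"number"}},"required":["motion"]}

```bash
ls; mkdir -p pics; cat > h.py <<'E'
import numpy as np, cv2
from rig import env, viewer
def snap(n):
    s=env.observe(); d=viewer.get_image(n); d['s']=s
    return d
def pts(d):
    h,w=d['depth'].shape; v,u=np.mgrid[:h,:w]; z=d['depth']
    P=np.stack([(u-d['cx'])/d['fx']*z,-(v-d['cy'])/d['fy']*z,-z],-1)
    if 'eye' in d: return P@np.array(d['attitude']).T+np.array(d['eye'])
    T=np.array(d['T_tool_cam']); P=P@T[:3,:3].T+T[:3,3]
    return P@np.array(d['s']['tool_rot']).T+np.array(d['s']['position'])
E
python3 - <<'E'
from h import *
for n in ['top','side']:
    d=snap(n); cv2.imwrite(f'pics/{n}0.png',d['frame'][...,::-1]); np.save(f'{n}0.npy',pts(d))
    print({k:v for k,v in d.items() if k not in('frame','depth','s')})
    print(pts(d)[50::80,40::120].round(3).tolist())
print(env.observe())
E
```

```text
pics
{'fx': 506.41110710626793, 'fy': 506.41110710626793, 'cx': 279.74540040082366, 'cy': 203.8321085149915, 'eye': array([ 0.44948468, -0.03152321,  1.26637179]), 'attitude': array([[ 0.00843011,  0.99492677, -0.10024797],
       [-0.99979156,  0.0102504 ,  0.01765665],
       [ 0.01859466,  0.10007823,  0.9948058 ]])}
[[[1.276, 0.92, -0.752], [1.281, 0.429, -0.746], [1.291, -0.063, -0.75], [1.304, -0.564, -0.762], [1.308, -1.064, -0.751]], [[0.757, 0.552, 0.004], [0.762, 0.252, 0.0], [0.763, -0.053, 0.013], [0.771, -0.361, -0.003], [0.773, -0.667, 0.007]], [[0.55, 0.511, 0.069], [0.559, 0.246, -0.002], [0.562, -0.055, 0.0], [0.563, -0.352, 0.02], [0.568, -0.662, 0.001]], [[0.359, 0.529, 0.005], [0.361, 0.239, 0.002], [0.363, -0.056, 0.001], [0.365, -0.354, 0.0], [0.37, -0.632, 0.046]], [[0.177, 0.504, 0.04], [0.169, 0.234, -0.004], [0.171, -0.058, 0.002], [0.172, -0.351, 0.001], [0.173, -0.648, -0.002]]]
{'fx': 455.99451265372124, 'fy': 455.99451265372124, 'cx': 287.5848241450436, 'cy': 213.01823001466127, 'eye': array([ 0.39738089, -0.97792911,  0.67727073]), 'attitude': array([[ 
[... 834 characters left out ...]
8582590e+01, -1.23334549e+01]), 'qvel': array([ 0.06251821, -0.06490766, -0.07766968, -0.08795507,  0.07618056,
        0.06436183]), 'joint_efforts': array([ 3.97557291e-03, -4.49216509e+01, -2.31655455e+01, -1.52659572e-04,
        3.63361942e-03, -7.11754495e-06]), 'position': array([0.18629701, 0.51725068, 0.24778364]), 'tool_rot': array([[-9.40795660e-01,  3.38973550e-01, -6.76830775e-04],
       [ 3.38974120e-01,  9.40795070e-01, -1.08711770e-03],
       [ 2.68254909e-04, -1.25218373e-03, -9.99999180e-01]]), 'ft_force': array([ 0.2959714 ,  0.20033256, -0.45646802]), 'wrist_torque': array([-0.0388354 , -0.00791381,  0.01216575]), 'gripper_force': 0.0, 'grip_width': 0.08547151632372575}
```

View pics/top0.png

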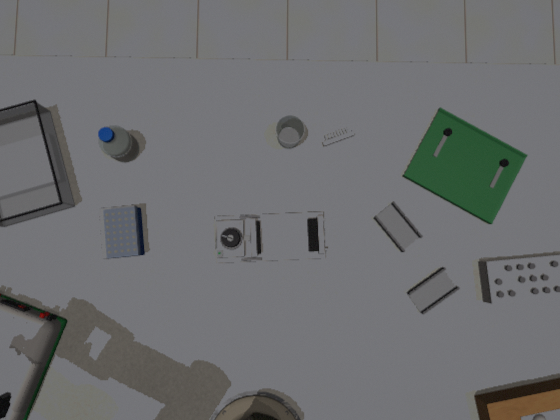

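View pics/side0.png

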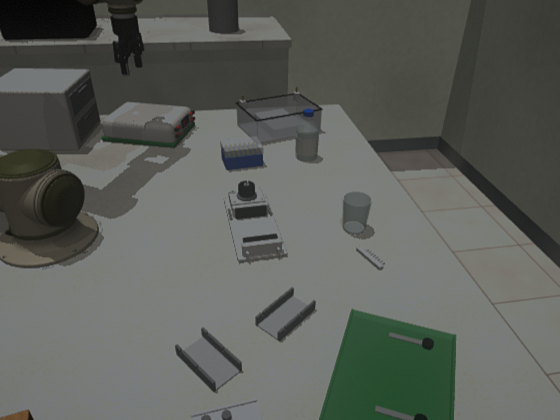

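The top view shows the caster at (272,237) with its knob at (231,237). The two trays are at (398,227) and (433,290), and image left is world +y. The bottom-left is dark, so I'll brighten it to rule out a third tray there, and measure the geometry.

```bash
cat > m.py <<'E'
from h import *
im=cv2.imread('pics/top0.png'); P=np.load('top0.npy')
b=(255*(im/255.)**0.5).astype('uint8')
cv2.imwrite('pics/topc.png',np.hstack([cv2.resize(b[180:420,0:200],None,fx=2,fy=2),cv2.resize(b[190:325,205:325],None,fx=3.3,fy=3.3)[:480] if 0 else cv2.copyMakeBorder(cv2.resize(b[195:325,205:305],None,fx=3.5,fy=3.5),0,25,0,0,cv2.BORDER_CONSTANT)]))
g=cv2.cvtColor(im,cv2.COLOR_BGR2GRAY)
for nm,(u0,v0,u1,v1) in dict(trayA=(365,192,430,256),trayB=(400,258,465,320)).items():
    m=(g[v0:v1,u0:u1]<70).astype('uint8')
    n,l,st,c=cv2.connectedComponentsWithStats(m)
    for i in range(1,n):
        if st[i,4]<15: continue
        vv,uu=np.where(l==i); r=cv2.minAreaRect(np.c_[uu+u0,vv+v0].astype('float32'))
        q=P[vv+v0,uu+u0]
        print(nm,st[i,4],r,np.median(q,0).round(4),np.percentile(q[:,2],[10,90]))
E
python3 m.py
```

```text
trayA 109 ((405.7950744628906, 219.75408935546875), (44.684871673583984, 2.8168115615844727), 50.194427490234375) [ 0.538  -0.3672  0.0151] [0.00594126 0.02435408]
trayA 94 ((388.23712158203125, 234.21649169921875), (44.68113708496094, 2.179567813873291), 50.52753829956055) [ 0.503  -0.3231  0.015 ] [0.00463377 0.02511624]
trayB 125 ((424.8105773925781, 280.2422790527344), (3.4358644485473633, 43.81319808959961), 53.67317199707031) [ 0.3908 -0.411   0.0182] [0.00691705 0.02578916]
trayB 122 ((438.9315185546875, 299.4034729003906), (2.7885072231292725, 43.826927185058594), 54.63753890991211) [ 0.3448 -0.4459  0.0195] [0.00999147 0.02513512]
```

View pics/topc.png

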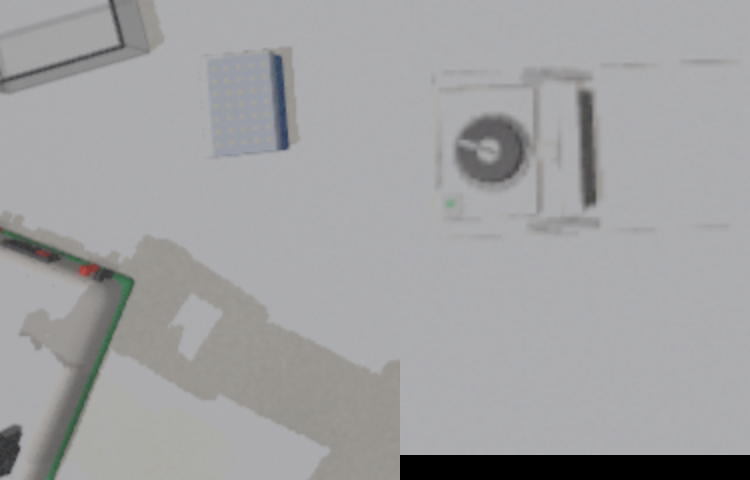

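There is no third tray, so the target is the one at (398,227). Next I'll compute the caster and tray geometry roughly.

```bash
cat >> h.py <<'E'
def ray(d,u,v,z):
    "pixel -> world point on plane z"
    c=np.array([(u-d['cx'])/d['fx'],-(v-d['cy'])/d['fy'],-1])
    if 'eye' in d: R,e=np.array(d['attitude']),np.array(d['eye'])
    else:
        T=np.array(d['T_tool_cam']);Rw=np.array(d['s']['tool_rot']);R=Rw@T[:3,:3];e=Rw@T[:3,3]+np.array(d['s']['position'])
    w=R@c; return e+w*(z-e[2])/w[2]
def togo(x,y,z,yaw=None):
    "shift in current tool axes (units of 50mm) to world target; yaw of tool y axis in deg -> turn about tool z in units of 8deg"
    s=env.observe();R=np.array(s['tool_rot']);dp=np.array([x,y,z])-s['position']
    o=[(R.T@dp/0.05).round(2).tolist()]
    if yaw is not None:
        cur=np.degrees(np.arctan2(R[1,1],R[0,1])); dy=(yaw-cur+90)%180-90
        o.append(('turn z deg (tool down: tool +z turn = -yaw)',-dy,'units',-dy/8,'yaw now',cur))
    return o
E
python3 - <<'E'
from h import *
d=snap('top')
A=[ray(d,405.8,219.75,.020),ray(d,388.24,234.2,.020)]
c=(A[0]+A[1])/2; w=A[0]-A[1]
print('tray',A,c,np.hypot(*w[:2]),'width yaw',np.degrees(np.arctan2(w[1],w[0])))
k=ray(d,231,237,.072); g=ray(d,313,234,.044); print('knob',k,'gasket',g)
u=(g-k)[:2];u/=np.hypot(*u);print('bed',k[:2]+.128*u,u)
print(env.tip_reach, togo(*c[:2],.25,np.degrees(np.arctan2(w[1],w[0]))),togo(*(k[:2]+.1*u),.25))
d=snap('wrist');print(d['T_tool_cam'],d['fx'])
E
```

```text
tray [array([ 0.53866362, -0.36634628,  0.02      ]), array([ 0.5024885 , -0.32218912,  0.02      ])] [ 0.52057606 -0.3442677   0.02      ] 0.057083219782317264 width yaw -50.67444011956789
knob [0.49029061 0.06123627 0.072     ] gasket [ 0.50027505 -0.13415217  0.044     ]
bed [ 0.49682295 -0.06659693] [ 0.0510339  -0.99869692]
0.017 [[-12.13, -13.95, -0.03], ('turn z deg (tool down: tool +z turn = -yaw)', np.float64(-59.13606165425949), 'units', np.float64(-7.392007706782437), 'yaw now', np.float64(70.18949822617263))] [[-9.58, -8.37, -0.04]]
[[ 5.98366143e-04  9.50804103e-01  3.09792188e-01  7.83830785e-02]
 [ 9.99999518e-01 -8.10110887e-04  5.54858732e-04 -9.33472542e-04]
 [ 7.78527984e-04  3.09791707e-01 -9.50804129e-01 -1.25893589e-01]
 [ 0.00000000e+00  0.00000000e+00  0.00000000e+00  1.00000000e+00]] 358.26450568841017
```

Emit:
move_arm:
  motion:
    - [[-0.56,-0.49,0],[0,0,0]]
    - [[-0.56,-0.49,0],[0,0,0]]
    - [[-0.56,-0.49,0],[0,0,0]]
    - [[-0.56,-0.49,0],[0,0,0]]
    - [[-0.56,-0.49,0],[0,0,0]]
    - [[-0.56,-0.49,0],[0,0,0]]
    - [[-0.56,-0.49,0],[0,0,0]]
    - [[-0.56,-0.49,0],[0,0,0]]
    - [[-0.56,-0.49,0],[0,0,0]]
    - [[-0.56,-0.49,0],[0,0,0]]
    - [[-0.56,-0.49,0],[0,0,0]]
    - [[-0.56,-0.49,0],[0,0,0]]
    - [[-0.56,-0.49,0],[0,0,0]]
    - [[-0.56,-0.49,0],[0,0,0]]
    - [[-0.56,-0.49,0],[0,0,0]]
    - [[-0.56,-0.49,0],[0,0,0]]
    - [[-0.56,-0.49,0],[0,0,0]]
  claw: 0

```text
time_s: 1.9
position: [0.4935, -0.0373, 0.2483]
tool_rot: [[-0.941, 0.339, -0.0], [0.339, 0.941, 0.0], [0.0, 0.0, -1.0]]
ft_force: [-0.2, 0.8, 0.7]
grip_width: 0.0854
gripper_force: 0.0
```

Emit:
move_arm:
  motion:
    - [[0,0,0],[0,0,0.84]]
    - [[0,0,0],[0,0,0.84]]
    - [[0,0,0],[0,0,0.84]]
    - [[0,0,0],[0,0,0.84]]
    - [[0,0,0],[0,0,0.84]]
    - [[0,0,0],[0,0,0.84]]
    - [[0,0,0],[0,0,0.84]]
    - [[0,0,0],[0,0,0.84]]
    - [[0,0,0],[0,0,0.84]]
    - [[0,0,0],[0,0,0.84]]
    - [[0,0,0],[0,0,0]]
    - [[0,0,0],[0,0,0]]

```text
time_s: 3.1
position: [0.493, -0.0358, 0.2483]
tool_rot: [[-0.055, 0.998, -0.0], [0.998, 0.055, 0.0], [0.0, -0.0, -1.0]]
ft_force: [0.4, -0.6, 0.7]
grip_width: 0.0857
gripper_force: 0.0
```

```bash
python3 - <<'E'
from h import *
d=snap('wrist'); import pickle; pickle.dump(d,open('w1.pkl','wb'))
b=(255*(d['frame'][...,::-1]/255.)**0.6).astype('uint8')
cv2.imwrite('pics/w1.png',b); print(d['s']['position'],d['s']['q'],d['s']['tool_rot'].round(3),d['s']['time_s'],d['s']['wrist_torque'])
E
```

```text
[ 0.49300948 -0.03576827  0.24825073] [-1.78994832e+01  1.62218254e+01  8.28574217e+01 -2.77237677e-03
  8.09336745e+01 -2.10610160e+01] [[-0.055  0.998 -0.   ]
 [ 0.998  0.055  0.   ]
 [ 0.    -0.    -1.   ]] 3.1 [ 0.04764325 -0.00491264 -0.00867054]
```

View pics/w1.png

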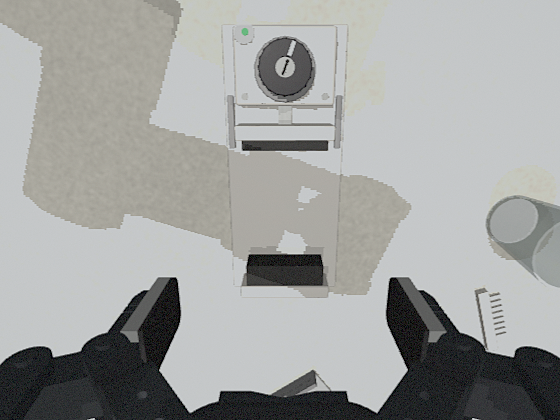

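The wrist view shows the knob centred at (285,68), the sliding gasket at row 146 and the fixed gasket at about (285,270). Now I'll measure them precisely.

```bash
python3 - <<'E'
from h import *; import pickle
d=pickle.load(open('w1.pkl','rb')); print([k for k in d])
g=cv2.cvtColor(d['frame'],cv2.COLOR_RGB2GRAY); P=pts(d)
for nm,(u0,v0,u1,v1) in dict(knob=(245,28,328,108),slide=(236,136,335,156),fixed=(236,245,335,292)).items():
    m=(g[v0:v1,u0:u1]<60).astype('uint8')
    n,l,st,c=cv2.connectedComponentsWithStats(m); i=1+st[1:,4].argmax()
    vv,uu=np.where(l==i); pp=np.c_[uu+u0,vv+v0]; q=P[vv+v0,uu+u0]
    r=cv2.minAreaRect(pp.astype('float32')); print(nm,r,'z pct',np.percentile(q[:,2],[5,50,95]).round(3),'bbox',st[i])
    if nm=='knob':
        top=q[q[:,2]>.064][:,:2]; (cx,cy),rad=cv2.minEnclosingCircle(top.astype('float32')); print(' top circ',cx,cy,rad,np.median(q[q[:,2]>.064][:,2]), top.mean(0))
    else:
        t=q[abs(q[:,2]-.044)<.004]; print(' y pct',np.percentile(q[:,1],[1,50,99]).round(4), 'x pct top',np.percentile(t[:,0],[1,99]).round(4) if len(t) else 0, 'low part y', q[q[:,2]<.02][:,1].min() if (q[:,2]<.02).any() else 0)
        L,Rt=ray(d,r[0][0]-r[1][0]/2,0,0)[:2],0
        for uu_ in (pp[:,0].min(),pp[:,0].max()):
            s=pp[abs(pp[:,0]-uu_)<=3]; print('  edge u',uu_,'v',s[:,1].min(),s[:,1].max(),'at z44 top/bot',ray(d,uu_,s[:,1].min(),.044).round(4),ray(d,uu_,s[:,1].max(),.044).round(4))
E
```

```text
['frame', 'depth', 'fx', 'fy', 'cx', 'cy', 'T_tool_cam', 's']
knob ((286.5000305175781, 68.5), (60.81117630004883, 56.56854248046875), 45.0) z pct [0.042 0.072 0.073] bbox [  13    9   57   65 2284]
 top circ 0.4896080493927002 0.06206344813108444 0.022303903475403786 0.07218154124076992 [0.48924614 0.06181016]
slide ((284.5, 145.49998474121094), (84.99998474121094, 8.999998092651367), -0.0) z pct [0.041 0.042 0.043] bbox [  6   5  86  10 858]
 y pct [-0.0089 -0.0029  0.0031] x pct top [0.4546 0.532 ] low part y 0
  edge u 242 v 141 150 at z44 top/bot [ 0.4543 -0.0007  0.044 ] [ 0.4545 -0.0089  0.044 ]
  edge u 327 v 141 150 at z44 top/bot [0.5316 0.0036 0.044 ] [ 0.5324 -0.0046  0.044 ]
fixed ((286.0, 269.5), (82.0, 31.0), -0.0) z pct [0.017 0.042 0.043] bbox [   9    9   83   32 2434]
 y pct [-0.1485 -0.13   -0.1225] x pct top [0.4618 0.5395] low part y -0.14999090919812266
  edge u 245 v 257 285 at z44 top/bot [ 0.4597 -0.1167  0.044 ] [ 0.4604 -0.1486  0.044 ]
  edge u 327 v 285 285 at z44 top/bot [ 0.5455 -0.1439  0.044 ] [ 0.5455 -0.1439  0.044 ]
```

Emit:
move_arm:
  motion:
    - [[-0.69,0.02,0.1],[0,0,0]]
    - [[-0.69,0.02,0.1],[0,0,0]]
    - [[-0.69,0.02,0.1],[0,0,0]]
    - [[-0.69,0.02,0.1],[0,0,0]]
    - [[-0.69,0.02,0.1],[0,0,0]]
    - [[-0.69,0.02,0.1],[0,0,0]]
    - [[-0.69,0.02,0.1],[0,0,0]]
    - [[-0.69,0.02,0.1],[0,0,0]]
    - [[-0.69,0.02,0.1],[0,0,0]]
    - [[0,0,0],[0,0,0.84]]
    - [[0,0,0],[0,0,0.84]]
    - [[0,0,0],[0,0,0.84]]
    - [[0,0,0],[0,0,0.84]]
    - [[0,0,0],[0,0,0.84]]
    - [[0,0,0],[0,0,0.84]]
    - [[0,0,0],[0,0,0.84]]
    - [[0,0,0],[0,0,0.84]]
    - [[0,0,0],[0,0,0]]
    - [[0,0,0],[0,0,0]]

```text
time_s: 5.05
position: [0.5182, -0.3453, 0.2032]
tool_rot: [[0.772, 0.636, -0.0], [0.636, -0.772, 0.0], [-0.0, -0.0, -1.0]]
ft_force: [0.0, -0.0, -0.1]
grip_width: 0.0854
gripper_force: 0.0
```

```bash
python3 - <<'E'
from h import *
d=snap('wrist'); import pickle; pickle.dump(d,open('w2.pkl','wb'))
b=(255*(d['frame'][...,::-1]/255.)**0.6).astype('uint8')
cv2.imwrite('pics/w2.png',b); print(d['s']['position'],d['s']['q'],d['s']['tool_rot'].round(3),d['s']['time_s'])
E
```

```text
[ 0.51824012 -0.34533697  0.20323571] [-4.45538108e+01  3.10124664e+01  6.62788530e+01  4.74557612e-04
  8.27190347e+01  5.97627258e+00] [[ 0.772  0.636 -0.   ]
 [ 0.636 -0.772  0.   ]
 [-0.    -0.    -1.   ]] 5.05
```

View pics/w2.png

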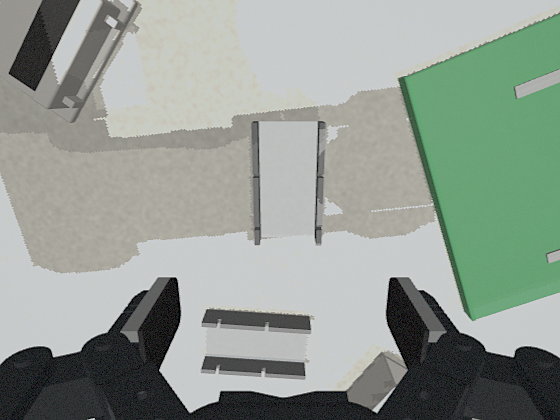

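The wrist view shows the target tray at (288,182), directly under the TCP. The decoy tray is at (258,340), clear of the fingers. I'll measure the rim walls.

```bash
python3 - <<'E'
from h import *; import pickle
d=pickle.load(open('w2.pkl','rb'))
g=cv2.cvtColor(d['frame'],cv2.COLOR_RGB2GRAY); P=pts(d)
u0,v0,u1,v1=238,108,340,256
q=P[v0:v1,u0:u1].reshape(-1,3); t=q[(q[:,2]>.019)&(q[:,2]<.03)][:,:2]
r=cv2.minAreaRect(t.astype('float32')*1000);print('depth rim',len(t),r)
m=(g[v0:v1,u0:u1]<75).astype('uint8'); n,l,st,c=cv2.connectedComponentsWithStats(m)
R=[]
for i in range(1,n):
    if st[i,4]<80: continue
    vv,uu=np.where(l==i); pp=np.c_[uu+u0,vv+v0]
    print(st[i],np.median(P[vv+v0,uu+u0],0).round(4),cv2.minAreaRect(pp.astype('float32')))
# row-wise rim outer edges at z=24mm
print(togo(.5206,-.3443,.025,-50.7), 'cam',ray(d,251,120,.024),ray(d,326,121,.024),ray(d,254,244,.0),ray(d,322,244,.0))
E
```

```text
depth rim 1462 ((522.8185424804688, -348.5846252441406), (110.34156799316406, 62.07896041870117), 39.4747428894043)
[ 13  13  10 124 777] [ 0.5095 -0.3239  0.0238] ((255.62867736816406, 182.49746704101562), (123.07487487792969, 7.0976176261901855), 88.8655776977539)
[ 77  13  10 122 558] [ 0.5444 -0.3669  0.0238] ((319.396728515625, 181.5116729736328), (6.938176155090332, 121.12409210205078), 1.6846843957901)
[[0.05, 0.01, 3.56], ('turn z deg (tool down: tool +z turn = -yaw)', np.float64(0.13673353695413937), 'units', np.float64(0.01709169211926742), 'yaw now', np.float64(-50.56326646304586))] cam [ 0.54759119 -0.28892962  0.024     ] [ 0.58646553 -0.33735611  0.024     ] [ 0.45233003 -0.3644199   0.        ] [ 0.49536979 -0.41669623  0.        ]
```

```bash
python3 - <<'E'
from h import *; import pickle
d=pickle.load(open('w2.pkl','rb')); d['s']['tool_rot']=np.eye(3); d['s']['position']=np.zeros(3)
P=pts(d)
for r in ((385,275,445,350),(120,275,180,350)):
    q=P[r[1]:r[3],r[0]:r[2]].reshape(-1,3); q=q[(q[:,2]<.08)&(q[:,2]>-.1)]
    print(np.percentile(q,[0,1,50,99,100],axis=0).round(4).tolist())
print(env.tip_reach)
d=pickle.load(open('w2.pkl','rb'));print(togo(.5228,-.3486,.024))
E
```

```text
[[-0.0118, 0.0422, -0.0443], [-0.0104, 0.0433, -0.0426], [0.0072, 0.0442, -0.0187], [0.0119, 0.0567, 0.0025], [0.0128, 0.0577, 0.0041]]
[[-0.0119, -0.0555, -0.0445], [-0.0103, -0.0546, -0.0425], [0.0071, -0.042, -0.0187], [0.0119, -0.0411, 0.0023], [0.0127, -0.0397, 0.0039]]
0.017
[[0.03, 0.11, 3.58]]
```

Emit:
move_arm:
  motion:
    - [[0.03,0.11,0],[0,0,0]]
    - [[0,0,0.6],[0,0,0]]
    - [[0,0,0.6],[0,0,0]]
    - [[0,0,0.6],[0,0,0]]
    - [[0,0,0.6],[0,0,0]]
    - [[0,0,0.5],[0,0,0]]
    - [[0,0,0.4],[0,0,0]]
    - [[0,0,0.3],[0,0,0]]
    - [[0,0,0.14],[0,0,0]]
    - [[0,0,0],[0,0,0]]
    - [[0,0,0],[0,0,0]]

```text
time_s: 6.2
position: [0.5233, -0.349, 0.017]
tool_rot: [[0.774, 0.633, 0.001], [0.633, -0.774, -0.001], [0.0, 0.001, -1.0]]
ft_force: [-0.3, 0.8, 0.9]
grip_width: 0.0856
gripper_force: 0.0
```

Emit:
move_arm:
  motion:
    - [[0,0,0],[0,0,0]]
    - [[0,0,0],[0,0,0]]
    - [[0,0,0],[0,0,0]]
    - [[0,0,0],[0,0,0]]
    - [[0,0,0],[0,0,0]]
    - [[0,0,0],[0,0,0]]
    - [[0,0,0],[0,0,0]]
    - [[0,0,0],[0,0,0]]
  claw: 1
  force: 25

```text
time_s: 7.0
position: [0.5232, -0.349, 0.0173]
tool_rot: [[0.775, 0.633, 0.001], [0.633, -0.775, -0.001], [0.0, 0.002, -1.0]]
ft_force: [-0.3, 0.7, 6.1]
grip_width: 0.0614
gripper_force: 28.3
```

Emit:
move_arm:
  motion:
    - [[0,0,-0.3],[0,0,0]]
    - [[0,0,-0.6],[0,0,0]]
    - [[0,0,-0.6],[0,0,0]]
    - [[0,0,-0.6],[0,0,0]]
    - [[0,0,-0.3],[0,0,0]]
    - [[0,0,0],[0,0,-0.5]]
    - [[0,0,0],[0,0,-0.75]]
    - [[0,0,0],[0,0,-0.75]]
    - [[0,0,0],[0,0,-0.75]]
    - [[0,0,0],[0,0,-0.75]]
    - [[0,0,0],[0,0,-0.75]]
    - [[0,0,0],[0,0,-0.75]]
    - [[0,0,0],[0,0,-0.75]]
    - [[0,0,0],[0,0,-0.6]]
    - [[0,0,0],[0,0,-0.4]]
    - [[0,0,0],[0,0,0]]
    - [[0,0,0],[0,0,0]]
    - [[0,0,0],[0,0,0]]

```text
time_s: 8.8
position: [0.5228, -0.3487, 0.1363]
tool_rot: [[-0.055, 0.998, -0.0], [0.998, 0.055, 0.0], [0.0, -0.0, -1.0]]
ft_force: [-1.0, 0.2, -1.1]
grip_width: 0.0612
gripper_force: 27.8
```

```bash
python3 - <<'E'
from h import *
s=env.observe();print(s['time_s'],s['position'],s['ft_force'],s['grip_width'],s['gripper_force'])
print(togo(.4969,-.067,.10,3.2),'via',togo(.4969,-.067,s['position'][2]))
d=snap('wrist'); b=(255*(d['frame'][...,::-1]/255.)**0.6).astype('uint8');cv2.imwrite('pics/w3.png',b[150:])
d['s']['tool_rot']=np.eye(3); d['s']['position']=np.zeros(3); q=pts(d)[200:,60:500].reshape(-1,3)
for z0 in np.arange(-.03,.04,.004):
    k=q[abs(q[:,2]-z0)<.002]; print(round(z0,3),len(k),np.percentile(k,[1,99],axis=0).round(3)[:,:2].tolist() if len(k) else 0)
E
```

```text
8.8 [ 0.52282556 -0.34865256  0.13625258] [-0.99209096  0.22256012 -1.0988312 ] 0.061244072093428054 27.80418187379837
[[5.65, -0.21, 0.73], ('turn z deg (tool down: tool +z turn = -yaw)', np.float64(-0.03630536045768906), 'units', np.float64(-0.004538170057211133), 'yaw now', np.float64(3.1636946395423107))] via [[5.65, -0.21, 0.0]]
-0.03 445 [[0.002, -0.05], [0.012, 0.051]]
-0.026 1013 [[-0.008, -0.037], [0.011, 0.037]]
-0.022 651 [[-0.012, -0.042], [0.01, 0.043]]
-0.018 752 [[-0.012, -0.043], [0.01, 0.044]]
-0.014 707 [[-0.012, -0.044], [0.01, 0.044]]
-0.01 879 [[-0.036, -0.044], [0.041, 0.044]]
-0.006 5831 [[-0.044, -0.04], [0.043, 0.04]]
-0.002 1160 [[-0.043, -0.043], [0.041, 0.044]]
0.002 992 [[-0.047, -0.042], [0.04, 0.043]]
0.006 772 [[-0.052, -0.037], [0.039, 0.037]]
0.01 1826 [[-0.054, -0.026], [0.037, 0.026]]
0.014 20792 [[-0.055, -0.025], [0.037, 0.026]]
0.018 0 0
0.022 0 0
0.026 0 0
0.03 0 0
0.034 0 0
0.038 0 0
```

View pics/w3.png

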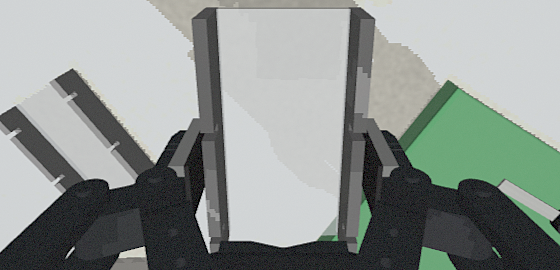

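The tray is held level and centred, with the TCP about 17.5 mm above its underside. I'll carry it over the bed.

Emit:
move_arm:
  motion:
    - [[0.3,-0.01,0],[0,0,0]]
    - [[0.6,-0.02,0],[0,0,0]]
    - [[0.7,-0.03,0],[0,0,0]]
    - [[0.7,-0.03,0],[0,0,0]]
    - [[0.7,-0.03,0],[0,0,0]]
    - [[0.7,-0.03,0],[0,0,0]]
    - [[0.7,-0.03,0],[0,0,0]]
    - [[0.7,-0.02,0],[0,0,0]]
    - [[0.4,-0.01,0.2],[0,0,0]]
    - [[0.15,0,0.4],[0,0,0]]
    - [[0,0,0.4],[0,0,0]]
    - [[0,0,0.1],[0,0,0]]
    - [[0,0,0],[0,0,0]]
    - [[0,0,0],[0,0,0]]
    - [[0,0,0],[0,0,0]]

```text
time_s: 10.35
position: [0.4969, -0.0675, 0.0822]
tool_rot: [[-0.056, 0.998, 0.002], [0.998, 0.056, -0.001], [-0.001, 0.002, -1.0]]
ft_force: [-0.0, 0.2, -1.7]
grip_width: 0.0615
gripper_force: 27.8
```

```bash
python3 - <<'E'
from h import *
s=env.observe();print(s['time_s'],s['position'],s['ft_force'],s['grip_width'])
print(togo(.4969,-.067,.0295,3.2))
d=snap('wrist'); b=(255*(d['frame'][...,::-1]/255.)**0.6).astype('uint8');cv2.imwrite('pics/w4.png',b)
d['s']['tool_rot']=np.eye(3); d['s']['position']=np.zeros(3); q=pts(d)[:,150:410].reshape(-1,3)
h=s['position'][2]
for z0 in np.arange(-.01,.1,.004):
    k=q[(abs(q[:,2]-z0)<.002)&(abs(q[:,1])<.04)]; print(round(z0,3),round(h-z0,3),len(k),np.percentile(k,[1,99],axis=0).round(4)[:,:2].tolist() if len(k) else 0)
E
```

```text
10.35 [ 0.49685235 -0.06746313  0.08220109] [-0.02573485  0.22196014 -1.66153157] 0.06151986519672912
[[0.01, -0.0, 1.05], ('turn z deg (tool down: tool +z turn = -yaw)', np.float64(0.00552512560155094), 'units', np.float64(0.0006906407001938675), 'yaw now', np.float64(3.2055251256015524))]
-0.01 0.092 854 [[-0.041, -0.0392], [0.0524, 0.0372]]
-0.006 0.088 6690 [[-0.0434, -0.033], [0.0539, 0.0329]]
-0.002 0.084 1276 [[-0.0428, -0.0368], [0.0542, 0.0366]]
0.002 0.08 1113 [[-0.0471, -0.0366], [0.0542, 0.0368]]
0.006 0.076 978 [[-0.0512, -0.0359], [0.0541, 0.0364]]
0.01 0.072 2491 [[-0.0537, -0.0261], [0.054, 0.0269]]
0.014 0.068 25985 [[-0.0543, -0.0255], [0.0539, 0.026]]
0.018 0.064 216 [[0.0538, -0.0293], [0.1098, 0.0301]]
0.022 0.06 122 [[0.1077, -0.0088], [0.1106, 0.0085]]
0.026 0.056 143 [[0.1077, -0.0103], [0.1115, 0.0115]]
0.03 0.052 144 [[0.1077, -0.0133], [0.1125, 0.0119]]
0.034 0.048 111 [[0.1077, -0.014], [0.1125, 0.0122]]
0.038 0.044 5913 [[-0.0863, -0.039], [0.1133, 0.0386]]
0.042 0.04 6071 [[0.0605, -0.0389], [0.1134, 0.0387]]
0.046 0.036 5136 [[0.1004, -0.0395], [0.1157, 0.0395]]
0.05 0.032 413 [[0.1, -0.0393], [0.1034, 0.0392]]
0.054 0.028 965 [[0.0838, -0.0354], [0.1003, 0.036]]
0.058 0.024 326 [[0.0839, -0.0384], [0.1003, 0.0383]]
0.062 0.02 149 [[0.1, -0.039], [0.1003, 0.0389]]
0.066 0.016 153 [[0.0487, -0.0389], [0.1003, 0.0391]]
0.07 0.012 7819 [[0.0456, -0.0394], [0.1002, 0.0392]]
0.074 0.008 3 [[0.0562, -0.0249], [0.0946, 0.0197]]
0.078 0.004 0 0
0.082 0.0 0 0
0.086 -0.004 0 0
0.09 -0.008 0 0
0.094 -0.012 0 0
0.098 -0.016 0 0
```

View pics/w4.png

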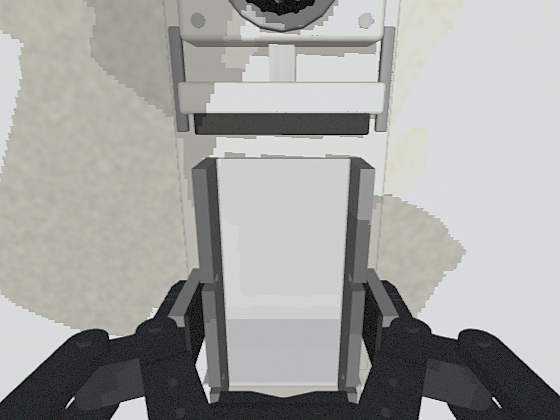

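The tray lies between the gaskets with about 5 mm clear on the sliding side. I'll lower it.

Emit:
move_arm:
  motion:
    - [[0,0,0.2],[0,0,0]]
    - [[0,0,0.25],[0,0,0]]
    - [[0,0,0.2],[0,0,0]]
    - [[0,0,0.15],[0,0,0]]
    - [[0,0,0.1],[0,0,0]]
    - [[0,0,0.07],[0,0,0]]
    - [[0,0,0.04],[0,0,0]]
    - [[0,0,0.02],[0,0,0]]
    - [[0,0,0],[0,0,0]]
    - [[0,0,0],[0,0,0]]

```text
time_s: 11.4
position: [0.4966, -0.0672, 0.03]
tool_rot: [[-0.056, 0.998, 0.0], [0.998, 0.056, -0.0], [-0.0, 0.0, -1.0]]
ft_force: [0.5, 0.4, -1.3]
grip_width: 0.0617
gripper_force: 27.9
```

Emit:
move_arm:
  motion:
    - [[0,0,0.02],[0,0,0]]
    - [[0,0,0],[0,0,0]]

```text
time_s: 11.6
position: [0.4967, -0.0673, 0.0292]
tool_rot: [[-0.056, 0.998, 0.001], [0.998, 0.056, -0.0], [-0.0, 0.001, -1.0]]
ft_force: [-0.2, -0.7, 4.9]
grip_width: 0.0612
gripper_force: 28.4
```

Emit:
move_arm:
  motion:
    - [[0,0,0],[0,0,0]]
    - [[0,0,0],[0,0,0]]
    - [[0,0,0],[0,0,0]]
    - [[0,0,0],[0,0,0]]
    - [[0,0,0],[0,0,0]]
    - [[0,0,0],[0,0,0]]
  claw: 0

```text
time_s: 12.2
position: [0.4965, -0.0672, 0.0288]
tool_rot: [[-0.056, 0.998, -0.0], [0.998, 0.056, 0.0], [0.0, -0.0, -1.0]]
ft_force: [0.8, 0.4, -0.1]
grip_width: 0.0854
gripper_force: 0.0
```

Emit:
move_arm:
  motion:
    - [[0,0,-0.3],[0,0,0]]
    - [[0,0,-0.6],[0,0,0]]
    - [[0,0,-0.7],[0,0,0]]
    - [[0,0,-0.7],[0,0,0]]
    - [[0,0,-0.7],[0,0,0]]
    - [[0,0,-0.5],[0,0,0]]
    - [[0,0,0],[0,0,0]]
    - [[0,0,0],[0,0,0]]

```text
time_s: 13.0
position: [0.4963, -0.0671, 0.2037]
tool_rot: [[-0.056, 0.998, 0.0], [0.998, 0.056, -0.0], [-0.0, 0.0, -1.0]]
ft_force: [-0.7, 0.5, 0.4]
grip_width: 0.0855
gripper_force: 0.0
```

```bash
python3 - <<'E'
from h import *
s=env.observe();print(s['time_s'],s['position'],s['q'])
d=snap('wrist'); import pickle; pickle.dump(d,open('w5.pkl','wb'))
b=(255*(d['frame'][...,::-1]/255.)**0.6).astype('uint8');cv2.imwrite('pics/w5.png',b)
P=pts(d); q=P[:,170:400].reshape(-1,3)
t=q[(q[:,2]>.03)&(q[:,2]<.039)][:,:2]
def lo(a): # caster coordinates from bed
    x=np.array([-.0558,.9984]);y=np.array([-.9984,-.0558]);v=a-np.array([.4968,-.066]);return np.c_[v@x,v@y]
for a,b_ in((.012,.02),(.02,.03),(.033,.039),(.041,.047),(.068,.076)):
    k=q[(q[:,2]>a)&(q[:,2]<b_)]; L=lo(k[:,:2]); print(a,len(k),np.percentile(L,[.5,50,99.5],axis=0).round(4).tolist())
k=q[(q[:,2]>.068)&(q[:,2]<.076)][:,:2]; k=k[abs(lo(k)[:,0]-.128)<.03]; print(cv2.minEnclosingCircle(k.astype('float32')))
E
```

```text
13.0 [ 0.49628025 -0.06713213  0.20365356] [-2.12733505e+01  1.91766408e+01  8.63679877e+01  3.90242803e-04
  7.44488350e+01 -2.45030024e+01]
0.012 15976 [[-0.092, -0.0562], [0.0155, -0.001], [0.1425, 0.0572]]
0.02 1088 [[-0.082, -0.0439], [0.0116, 0.0008], [0.0986, 0.0453]]
0.033 5832 [[-0.0777, -0.0438], [0.106, 0.0], [0.1414, 0.045]]
0.041 7389 [[-0.0948, -0.044], [0.0613, 0.0007], [0.1335, 0.0449]]
0.068 2556 [[0.1076, -0.0203], [0.1226, 0.0007], [0.1336, 0.0212]]
((0.4891035556793213, 0.061714958399534225), 0.021981511265039444)
```

View pics/w5.png

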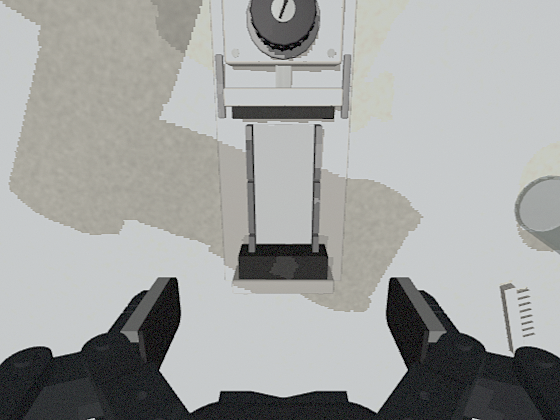

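The tray sits straight on the bed (u 246–321, v 125–250), between the gaskets at rows 112 and 262. I'll move over the knob and wind the wrist back, so that a single grip covers about 290° clockwise.

Emit:
move_arm:
  motion:
    - [[0.4,0,0],[0,0,0]]
    - [[0.7,0,0],[0,0,0]]
    - [[0.7,0,0],[0,0,0]]
    - [[0.5,0.01,0],[0,0,0]]
    - [[0.28,0,0],[0,0,0]]
    - [[0,0,0],[0,0,-0.9]]
    - [[0,0,0],[0,0,-1]]
    - [[0,0,0],[0,0,-1]]
    - [[0,0,0],[0,0,-1]]
    - [[0,0,0],[0,0,-1]]
    - [[0,0,0],[0,0,-1]]
    - [[0,0,0],[0,0,-1]]
    - [[0,0,0],[0,0,-1]]
    - [[0,0,0],[0,0,-1]]
    - [[0,0,0],[0,0,-1]]
    - [[0,0,0],[0,0,-1]]
    - [[0,0,0],[0,0,-1]]
    - [[0,0,0],[0,0,-1]]
    - [[0,0,0],[0,0,-1]]
    - [[0,0,0],[0,0,-1]]

```text
time_s: 15.05
position: [0.4896, 0.0611, 0.2029]
tool_rot: [[-0.841, -0.541, -0.002], [-0.541, 0.841, 0.0], [0.002, 0.001, -1.0]]
ft_force: [0.1, -0.7, -0.4]
grip_width: 0.0855
gripper_force: 0.0
```

Emit:
move_arm:
  motion:
    - [[0,0,0],[0,0,-1]]
    - [[0,0,0],[0,0,-1]]
    - [[0,0,0],[0,0,0]]
    - [[0,0,0],[0,0,0]]

```text
time_s: 15.45
position: [0.4896, 0.0613, 0.2033]
tool_rot: [[-0.667, -0.745, -0.001], [-0.745, 0.667, -0.0], [0.001, 0.001, -1.0]]
ft_force: [-0.9, 0.4, -0.1]
grip_width: 0.0857
gripper_force: 0.0
```

```bash
python3 - <<'E'
from h import *
s=env.observe();print(s['time_s'],s['position'],s['q'].round(1),s['wrist_torque'])
print(togo(.4893,.0618,.065))
d=snap('wrist'); P=pts(d).reshape(-1,3); k=P[(P[:,2]>.069)&(P[:,2]<.076)][:,:2]; k=k[np.hypot(k[:,0]-.489,k[:,1]-.062)<.03]; print(len(k),cv2.minEnclosingCircle(k.astype('float32')))
E
```

```text
15.45 [0.48964335 0.06130597 0.20327357] [  -6.6   18.5   87.5   -0.    74.1 -144.8] [-0.01199234  0.03650822 -0.02454911]
[[-0.0, 0.01, 2.77]]
2397 ((0.48990559577941895, 0.061682261526584625), 0.02193400450050831)
```

Now down to TCP z = 0.065, then grip at 45 N.

Emit:
move_arm:
  motion:
    - [[-0.01,0.01,0.4],[0,0,0]]
    - [[0,0,0.6],[0,0,0]]
    - [[0,0,0.6],[0,0,0]]
    - [[0,0,0.5],[0,0,0]]
    - [[0,0,0.4],[0,0,0]]
    - [[0,0,0.2],[0,0,0]]
    - [[0,0,0.07],[0,0,0]]
    - [[0,0,0],[0,0,0]]
    - [[0,0,0],[0,0,0]]

```text
time_s: 16.4
position: [0.4902, 0.0623, 0.0661]
tool_rot: [[-0.664, -0.748, 0.002], [-0.748, 0.664, -0.0], [-0.001, -0.001, -1.0]]
ft_force: [0.4, 0.4, -0.1]
grip_width: 0.0854
gripper_force: 0.0
```

Emit:
move_arm:
  motion:
    - [[0,0,0],[0,0,0]]
    - [[0,0,0],[0,0,0]]
    - [[0,0,0],[0,0,0]]
    - [[0,0,0],[0,0,0]]
    - [[0,0,0],[0,0,0]]
    - [[0,0,0],[0,0,0]]
    - [[0,0,0],[0,0,0]]
    - [[0,0,0],[0,0,0]]
    - [[0,0,0],[0,0,0]]
  claw: 1
  force: 45

```text
time_s: 17.3
position: [0.4887, 0.0631, 0.0659]
tool_rot: [[-0.664, -0.748, -0.002], [-0.748, 0.664, 0.001], [0.0, 0.002, -1.0]]
ft_force: [-5.2, 6.2, 8.7]
grip_width: 0.0425
gripper_force: 44.7
```

```bash
cat > st.py <<'E'
from h import *
s=env.observe();R=s['tool_rot'];print(s['time_s'],s['position'].round(4),'q6',s['q'][5].round(2),'F',s['ft_force'].round(1),'T',s['wrist_torque'].round(3),'yaw',np.degrees(np.arctan2(R[1,1],R[0,1])).round(2),s['grip_width'].round(4),'tau6',s['joint_efforts'][5].round(3))
E
python3 st.py
```

```text
Traceback (most recent call last):
  File "st.py", line 2, in <module>
    s=env.observe();R=s['tool_rot'];print(s['time_s'],s['position'].round(4),'q6',s['q'][5].round(2),'F',s['ft_force'].round(1),'T',s['wrist_torque'].round(3),'yaw',np.degrees(np.arctan2(R[1,1],R[0,1])).round(2),s['grip_width'].round(4),'tau6',s['joint_efforts'][5].round(3))
                                                                                                                                                                                                                    ^^^^^^^^^^^^^^^^^^^^^
AttributeError: 'float' object has no attribute 'round'
```

Emit:
move_arm:
  motion:
    - [[0,0.03,0],[0,0,0]]
    - [[0,0,0],[0,0,0]]

```text
time_s: 17.5
position: [0.4886, 0.0633, 0.0659]
tool_rot: [[-0.663, -0.748, 0.001], [-0.748, 0.663, -0.0], [-0.0, -0.001, -1.0]]
ft_force: [-2.3, -0.7, 6.2]
grip_width: 0.0425
gripper_force: 45.4
```

```bash
sed -i "s/s\['grip_width'\].round(4)/round(s['grip_width'],4)/" st.py; python3 st.py
```

```text
17.5 [0.4886 0.0633 0.0659] q6 -144.84 F [-2.3 -0.7  6.2] T [-0.122  0.349  0.037] yaw 138.44 0.0425 tau6 0.041
```

Emit:
move_arm:
  motion:
    - [[0,0,0],[0,0,0.5]]
    - [[0,0,0],[0,0,0.7]]
    - [[0,0,0],[0,0,0.7]]
    - [[0,0,0],[0,0,0.7]]
    - [[0,0,0],[0,0,0.7]]
    - [[0,0,0],[0,0,0.7]]
    - [[0,0,0],[0,0,0.5]]
    - [[0,0,0],[0,0,0.5]]

```text
time_s: 18.3
position: [0.4884, 0.0635, 0.0659]
tool_rot: [[-0.99, -0.144, -0.0], [-0.144, 0.99, 0.0], [0.0, 0.0, -1.0]]
ft_force: [-3.6, 1.4, 7.8]
grip_width: 0.0425
gripper_force: 45.4
```

```bash
python3 st.py
```

```text
18.3 [0.4884 0.0635 0.0659] q6 -104.69 F [-3.6  1.4  7.8] T [0.209 0.482 0.181] yaw 98.29 0.0425 tau6 -0.682
```

Emit:
move_arm:
  motion:
    - [[0,0,0],[0,0,0.6]]
    - [[0,0,0],[0,0,0.6]]
    - [[0,0,0],[0,0,0.6]]
    - [[0,0,0],[0,0,0.6]]
    - [[0,0,0],[0,0,0.6]]
    - [[0,0,0],[0,0,0.6]]
    - [[0,0,0],[0,0,0.6]]

```text
time_s: 19.0
position: [0.4884, 0.0638, 0.0659]
tool_rot: [[-0.904, 0.428, 0.0], [0.428, 0.904, 0.001], [0.0, 0.001, -1.0]]
ft_force: [-2.9, 4.6, 7.3]
grip_width: 0.0426
gripper_force: 45.4
```

```bash
python3 st.py
```

```text
19.0 [0.4884 0.0638 0.0659] q6 -71.06 F [-2.9  4.6  7.3] T [0.532 0.449 0.26 ] yaw 64.66 0.0426 tau6 -0.881
```

Emit:
move_arm:
  motion:
    - [[0,0,0],[0,0,0.5]]
    - [[0,0,0],[0,0,0.5]]
    - [[0,0,0],[0,0,0.5]]

```text
time_s: 19.3
position: [0.4884, 0.0639, 0.0659]
tool_rot: [[-0.795, 0.606, 0.0], [0.606, 0.795, 0.001], [0.0, 0.001, -1.0]]
ft_force: [-2.9, 4.0, 7.1]
grip_width: 0.0426
gripper_force: 45.3
```

```bash
python3 st.py
```

```text
19.3 [0.4884 0.0639 0.0659] q6 -59.1 F [-2.9  4.   7.1] T [0.673 0.475 0.218] yaw 52.69 0.0426 tau6 -0.696
```

Emit:
move_arm:
  motion:
    - [[0,0,0],[0,0,0.5]]
    - [[0,0,0],[0,0,0.5]]

```text
time_s: 19.5
position: [0.4884, 0.0639, 0.0659]
tool_rot: [[-0.703, 0.711, 0.0], [0.711, 0.703, 0.001], [0.001, 0.001, -1.0]]
ft_force: [-2.5, 5.4, 7.7]
grip_width: 0.0425
gripper_force: 45.4
```

```bash
python3 st.py
```

```text
19.5 [0.4884 0.0639 0.0659] q6 -51.1 F [-2.5  5.4  7.7] T [0.693 0.432 0.246] yaw 44.69 0.0425 tau6 -0.67
```

Emit:
move_arm:
  motion:
    - [[0,0,0],[0,0,0.5]]
    - [[0,0,0],[0,0,0.5]]

```text
time_s: 19.7
position: [0.4885, 0.064, 0.0659]
tool_rot: [[-0.597, 0.802, 0.0], [0.802, 0.597, 0.001], [0.001, 0.001, -1.0]]
ft_force: [-2.2, 5.0, 8.2]
grip_width: 0.0427
gripper_force: 45.4
```

```bash
python3 st.py
```

```text
19.7 [0.4885 0.064  0.0659] q6 -43.1 F [-2.2  5.   8.2] T [0.808 0.385 0.292] yaw 36.69 0.0427 tau6 -0.639
```

Emit:
move_arm:
  motion:
    - [[0,0,0],[0,0,0.5]]
    - [[0,0,0],[0,0,0.5]]

```text
time_s: 19.9
position: [0.4886, 0.064, 0.0659]
tool_rot: [[-0.48, 0.877, 0.001], [0.877, 0.48, 0.001], [0.001, 0.001, -1.0]]
ft_force: [-1.1, 6.0, 6.8]
grip_width: 0.043
gripper_force: 45.4
```

```bash
python3 st.py
```

```text
19.9 [0.4886 0.064  0.0659] q6 -35.1 F [-1.1  6.   6.8] T [0.848 0.329 0.307] yaw 28.69 0.043 tau6 -0.613
```

Emit:
move_arm:
  motion:
    - [[0,0,0],[0,0,0.5]]
    - [[0,0,0],[0,0,0.5]]

```text
time_s: 20.1
position: [0.4886, 0.064, 0.0659]
tool_rot: [[-0.353, 0.935, 0.001], [0.935, 0.353, 0.001], [0.001, 0.001, -1.0]]
ft_force: [-1.2, 5.5, 7.3]
grip_width: 0.0422
gripper_force: 45.3
```

```bash
python3 st.py
```

```text
20.1 [0.4886 0.064  0.0659] q6 -27.11 F [-1.2  5.5  7.3] T [0.906 0.325 0.388] yaw 20.69 0.0422 tau6 -0.61
```

Emit:
move_arm:
  motion:
    - [[0,0,0],[0,0,0.5]]

```text
time_s: 20.2
position: [0.4886, 0.0641, 0.0659]
tool_rot: [[-0.287, 0.958, 0.001], [0.958, 0.287, 0.001], [0.001, 0.001, -1.0]]
ft_force: [-0.4, 6.0, 7.2]
grip_width: 0.0426
gripper_force: 45.3
```

```bash
python3 st.py
```

```text
20.2 [0.4886 0.0641 0.0659] q6 -23.1 F [-0.4  6.   7.2] T [0.897 0.29  0.26 ] yaw 16.69 0.0426 tau6 -0.662
```

Emit:
move_arm:
  motion:
    - [[0,0,0],[0,0,0.5]]

```text
time_s: 20.3
position: [0.4886, 0.0641, 0.0659]
tool_rot: [[-0.22, 0.976, 0.001], [0.976, 0.22, 0.001], [0.001, 0.001, -1.0]]
ft_force: [-1.1, 5.4, 7.4]
grip_width: 0.0426
gripper_force: 45.4
```

```bash
python3 st.py
```

```text
20.3 [0.4886 0.0641 0.0659] q6 -19.1 F [-1.1  5.4  7.4] T [0.864 0.293 0.202] yaw 12.68 0.0426 tau6 -0.714
```

```bash
cat > av.py <<'E'
from h import *
T=[];J=[]
for i in range(4):
    d=viewer.get_image('wrist'); s=env.observe(); T.append(s['wrist_torque']);J.append(s['joint_efforts'][5]);R=s['tool_rot']
print(s['time_s'],'T',np.mean(T,0).round(3),'each',np.array(T)[:,2].round(3),'tau6',np.mean(J).round(3),'yaw',np.degrees(np.arctan2(R[1,1],R[0,1])).round(2),'w',round(s['grip_width'],4))
E
python3 av.py; python3 - <<'E'
from h import *
d=snap('wrist');b=(255*(d['frame'][...,::-1]/255.)**0.6).astype('uint8')
e=snap('side');c=(255*(e['frame'][...,::-1]/255.)**0.6).astype('uint8')[150:290,190:330]
cv2.imwrite('pics/k1.png',np.hstack([b[:,80:480],cv2.resize(c,(400,420),interpolation=cv2.INTER_CUBIC)])[:,:800])
E
```

```text
20.5 T [0.893 0.277 0.103] each [0.135 0.115 0.083 0.079] tau6 0.277 yaw 12.82 w 0.0424
```

View pics/k1.png

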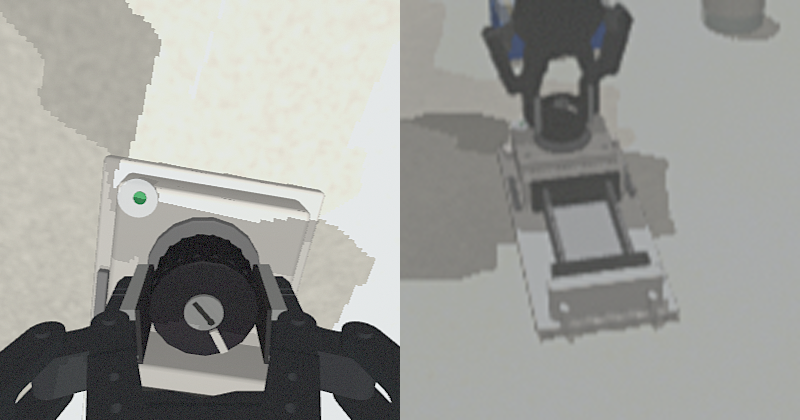

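The white line (~63°) is now ahead of the spindle slot (~42°), and both gaskets bear on the tray. The static torque has sunk to about 0.1 N m, so the tooth is nearly climbed. I'll go on in small steps.

Emit:
move_arm:
  motion:
    - [[0,0,0],[0,0,0.3]]
    - [[0,0,0],[0,0,0]]

```text
time_s: 20.8
position: [0.4887, 0.0641, 0.0659]
tool_rot: [[-0.18, 0.984, 0.001], [0.984, 0.18, 0.001], [0.001, 0.001, -1.0]]
ft_force: [-2.2, 4.7, 6.8]
grip_width: 0.0427
gripper_force: 45.5
```

```bash
cat >> av.py <<'E'
g=cv2.cvtColor(d['frame'],cv2.COLOR_RGB2GRAY)
# line angle vs slot angle about spindle disc
c=g[285:340,255:315]; import sys; cv2.imwrite('pics/z%d.png'%int(s['time_s']*100),g)
E
python3 av.py
```

```text
21.0 T [0.924 0.265 0.105] each [0.123 0.113 0.063 0.122] tau6 0.132 yaw 10.43 w 0.0427
```

Emit:
move_arm:
  motion:
    - [[0,0,0],[0,0,0.3]]
    - [[0,0,0],[0,0,0]]

```text
time_s: 21.2
position: [0.4887, 0.0641, 0.0659]
tool_rot: [[-0.138, 0.99, 0.001], [0.99, 0.138, 0.001], [0.001, 0.001, -1.0]]
ft_force: [-1.5, 4.4, 6.7]
grip_width: 0.043
gripper_force: 45.5
```

```bash
python3 av.py
```

```text
21.4 T [0.897 0.261 0.058] each [0.085 0.042 0.021 0.082] tau6 0.091 yaw 8.02 w 0.0424
```

Emit:
move_arm:
  motion:
    - [[0,0,0],[0,0,0.3]]
    - [[0,0,0],[0,0,0]]

```text
time_s: 21.6
position: [0.4887, 0.0641, 0.0659]
tool_rot: [[-0.097, 0.995, 0.001], [0.995, 0.097, 0.001], [0.001, 0.001, -1.0]]
ft_force: [-0.8, 5.5, 6.5]
grip_width: 0.0426
gripper_force: 45.5
```

```bash
python3 av.py
```

```text
21.8 T [ 0.916  0.25  -0.026] each [-0.032 -0.005 -0.017 -0.05 ] tau6 0.025 yaw 5.61 w 0.0427
```

Emit:
move_arm:
  motion:
    - [[0,0,0],[0,0,0.3]]
    - [[0,0,0],[0,0,0]]

```text
time_s: 22.0
position: [0.4887, 0.0641, 0.0659]
tool_rot: [[-0.054, 0.999, 0.001], [0.999, 0.054, 0.002], [0.002, 0.001, -1.0]]
ft_force: [-0.3, 5.9, 7.3]
grip_width: 0.0429
gripper_force: 45.5
```

```bash
python3 av.py; python3 - <<'E'
from h import *
d=snap('wrist');b=(255*(d['frame'][...,::-1]/255.)**0.6).astype('uint8')
cv2.imwrite('pics/k2.png',cv2.resize(b[240:380,210:360],None,fx=4,fy=4,interpolation=cv2.INTER_CUBIC))
E
```

```text
22.2 T [1.003 0.212 0.018] each [0.048 0.011 0.008 0.007] tau6 0.083 yaw 3.21 w 0.0429
```

View pics/k2.png

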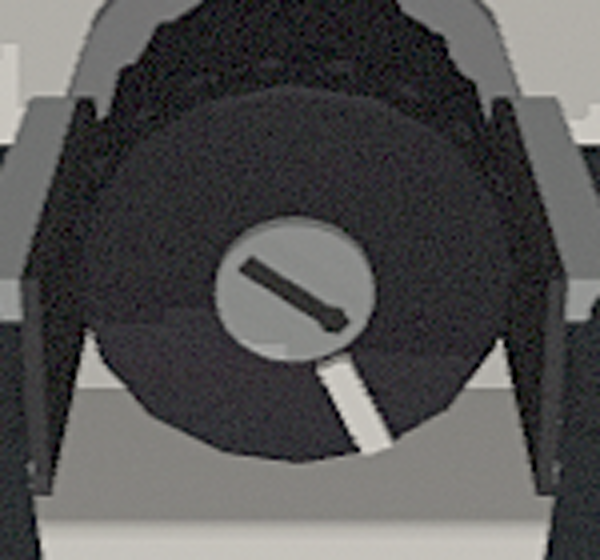

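The slot's dotted end is at about 35° and the white line at about 65°, so slip is close to 30° with torque still near zero. The click is due, and I'll take one more small step.

Emit:
move_arm:
  motion:
    - [[0,0,0],[0,0,0.25]]
    - [[0,0,0],[0,0,0]]

```text
time_s: 22.45
position: [0.4887, 0.0641, 0.0659]
tool_rot: [[-0.021, 1.0, 0.001], [1.0, 0.021, 0.001], [0.001, 0.001, -1.0]]
ft_force: [-1.0, 6.2, 6.6]
grip_width: 0.0427
gripper_force: 45.5
```

```bash
python3 av.py
```

```text
22.65 T [0.949 0.214 0.219] each [0.217 0.213 0.227 0.219] tau6 0.275 yaw 1.24 w 0.0424
```

The torque jumped from 0.02 to 0.22 N m, which is the first click. I'll stop, open the fingers and rise.

Emit:
move_arm:
  motion:
    - [[0,0,0],[0,0,0]]
    - [[0,0,0],[0,0,0]]
    - [[0,0,0],[0,0,0]]
    - [[0,0,0],[0,0,0]]
    - [[0,0,0],[0,0,0]]
    - [[0,0,0],[0,0,0]]
    - [[0,0,0],[0,0,0]]
    - [[0,0,0],[0,0,0]]
  claw: 0

```text
time_s: 23.45
position: [0.4886, 0.0633, 0.0653]
tool_rot: [[-0.021, 1.0, -0.0], [1.0, 0.021, -0.0], [-0.0, -0.0, -1.0]]
ft_force: [0.6, -1.4, -0.4]
grip_width: 0.0854
gripper_force: 0.0
```

Emit:
move_arm:
  motion:
    - [[0,0,-0.2],[0,0,0]]
    - [[0,0,-0.5],[0,0,0]]
    - [[0,0,-0.6],[0,0,0]]
    - [[0,0,-0.6],[0,0,0]]
    - [[-0.4,0,-0.6],[0,0,0]]
    - [[-0.7,0,-0.3],[0,0,0]]
    - [[-0.5,0,0],[0,0,0]]
    - [[0,0,0],[0,0,0]]
    - [[0,0,0],[0,0,0]]

```text
time_s: 24.35
position: [0.49, -0.0167, 0.2057]
tool_rot: [[-0.02, 1.0, 0.0], [1.0, 0.02, 0.0], [0.0, 0.0, -1.0]]
ft_force: [-0.0, -0.7, 1.4]
grip_width: 0.0854
gripper_force: 0.0
```

```bash
python3 - <<'E'
from h import *
d=snap('wrist');b=(255*(d['frame'][...,::-1]/255.)**0.6).astype('uint8')
cv2.imwrite('pics/k3.png',cv2.resize(b[0:300,200:370],None,fx=2,fy=2,interpolation=cv2.INTER_CUBIC))
E
python3 st.py
```

```text
24.4 [ 0.49   -0.0161  0.2055] q6 -16.99 F [ 0.2  0.9 -0.5] T [ 0.002 -0.048  0.002] yaw 1.22 0.0854 tau6 -0.012
```

View pics/k3.png

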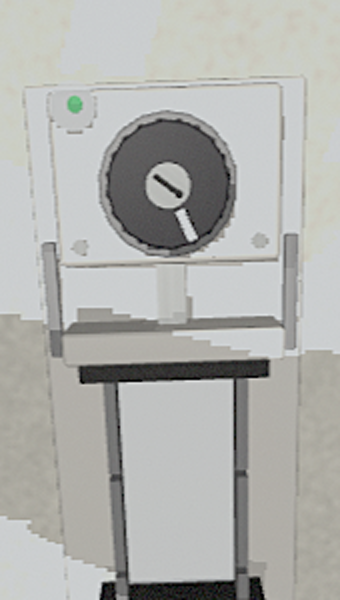

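After release the white line is still about 30° past the slot, so it slipped one tooth and stayed there. Both gaskets press on the tray and the gripper is clear, so I'll hand it in.

```bash
python3 -c "
from h import *
print(env.close_job())"
```

```text
the job is handed in; nothing more can be done
None
```

The tray lies flat on the bed, clamped between both gaskets. I stopped the knob at its first click and let go, then handed the job in at about 24 s; the verdict was not shown.

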